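# Walk the riveting block round to its fence

## Task

Push the heavy riveting block round over the worktop with the fingertips until its slotted face lies flat against the upright face of the steel fence, with the full width of that face on the fence. Turn it nearly square while it is still clear, so that it does not meet the fence cornerwise, and keep it flat on the worktop: never lift or tip it. Leave the glue bottle, the loupe and the screw tin where they stand.

Things in the scene. Friction and masses are not known exactly. Their poses are not given: they have to be found in the camera images.
- block: loose bright metal block, 70 (x) by 100 (y) by 45 mm high, 0.6 to 0.83 kg. Origin: centre of its underside, z up; its own x axis points out of the slotted face (at x = +35 mm), which has an upright slot 24 mm wide, 12 mm deep, in its middle; the other sides are plain. Three round holes in its top, in a row along y, lie nearer the plain back. Slides when pushed with 4 to 12 N.
- block_center (a point): centre of the block, half-way up (22.5 mm above the worktop); axes as the block's. At the start it lies 130 to 150 mm in front of the fence and the block is turned 40 to 75 degrees counter-clockwise (seen from above) out of square with the fence
- face_left (a point): the end of the slotted face at the block's +y side, on the edge, half-way up: (35, 50, 22.5) mm in the block's frame
- face_right (a point): the end of the slotted face at the block's -y side, on the edge, half-way up: (35, -50, 22.5) mm in the block's frame
- fence: steel angle fence fixed to the worktop beyond the block. Origin: foot of the middle of its upright working face, which looks to the fence's own -x (to the robot). The face is 220 mm long (y), 32 mm high, the web 10 mm thick; a low foot with two screws reaches 32 mm behind the face. The block faces the fence when the x axes of both point the same way.
- glue_bottle: bystander: small white glue bottle with a red pointed cap, 27 mm wide, 66 mm high, loose, light; origin at the centre of its underside
- eye_loupe: bystander: black eye loupe standing on its wide end, 37 mm wide, 34 mm high, loose, light; origin at the centre of its underside
- screw_tin: bystander: round light grey tin with a lid, 65 mm wide, 20 mm high, loose, light; origin at the centre of its underside
Not all that is in view belongs to the job. Of the things that look like the block, take the one that is farthest from the robot's base at the start.

How it is judged:
By the outcome, as a careful person would: the job done as asked, in the order asked, and still so for the second after the job is handed in, with the robot touching nothing.
It also fails if it takes over 64 s, if anything falls off the work surface, if the arm or the gripper's body presses on something with over 40 N, if the wrist force passes 120 N, or if a joint passes its speed limit or range.

## Robot

A 6-joint arm with a two-finger parallel gripper is mounted at the origin on a cart in front of the work surface, level with it; the furniture and walls round the work are solid. World frame = base frame: x ahead of the robot, y to its left, z up, the work surface at z = 0. Lengths are in m, angles in rad, forces in N, time in s.
With the tool pointing down it reaches from about 0.3 to 0.875 m from the base axis. Payload 6.4 kg.
Tool frame: the origin (TCP) lies between the finger pads; the fingertips stand 19 mm ahead of it and the grasp point (between the pads) is the TCP (ctrl.tips_ahead is the z of the fingertips in the tool frame, in m); z points along the fingers, y is the line along which they close (so a half turn about z gives the same grasp; the last joint's range is limited). The gripper opens to 85 mm and grips with 20 to 120 N. Pads are 22 mm wide; open, the fingers measure 114 mm over their backs; the gripper's body (76 mm by 85 mm) begins 54 mm behind the grasp point. The pads swing forward as they close: fully open they stand 13 mm farther back than shut.
Start: joints at [0.969, 0.181, 1.607, -0, 1.354, -0.206], TCP at [0.222, 0.531, 0.25] pointing down, gripper open.
Joint ranges: [-2.99, 2.99], [-0.89, 2.07], [0.3, 2.58], [-1.14, 4.28], [0, 2.63], [-3.12, 3.12]. Speed limits (rad/s): [2.57, 2.57, 3.01, 3.14, 3.14, 3.14].

## Interface

Orientations are given as a unit quaternion [w, x, y, z].
In Python, from bench import readout, vision, ctrl gives the robot as it stands.
- The arm moves only by the tool play_rows, never from a script. Its arguments are lists of equal length, an entry for each row: "xyz": the shift along the tool's x, y, z in mm, a list of three; "rot": the turn, a rotation vector about the tool's x, y, z in rad, a list of three; "grip": the opening, from 0 (shut) to 1 (fully open). In form: {"xyz": [[x, y, z], ...], "rot": [[rx, ry, rz], ...], "grip": [grip, ...]}. A call has exactly 10 rows; each row is the pose to reach, as a shift and turn from the pose commanded when the call began, along the tool's axes at that moment; what a row does not reach only later rows make up. A row lasts 1/8 s, in which the tool goes at most 62.5 mm and 10.7 degrees, less where a joint would pass 70% of its speed; a pose out of reach is approached as far as the arm can. A call with a gripper value outside its range is refused whole. The fingers move at their own pace and stop on an object; the grip force is fixed at half the most. Time passes only in rows, so rows that repeat a pose let the fingers close, or fill a call up. It gives the time, the measured TCP pose, the force, the opening and the grip force at its end, in the units of the state.
- readout.get_obs(): the state, without advancing time (a new reading comes with each control period).
- vision.camera(name): name is "side" or "top"; returns a dict with "color" (400x640x3 uint8, red, green, blue), "depth" (400x640 float32, m along the optical axis (not along the pixel's ray), 0 where there is no reading), "camera_matrix" (3x3 intrinsics, pixels), "k1" (the pictures are not rectified: a ray, as slopes to the right and down, at radius r is drawn at 1 + k1 r^2 times it, then the intrinsics apply), "extrinsics" (4x4, takes a point from camera to world coordinates). Camera axes: x right, y down, z forward; pixel columns grow to the right and rows downward; lengths in m; the calibration is good to about 2 mm. A picture is of the moment at which its call begins.
- ctrl.hand_in(): hands the job in; it is judged then, once.
The state is a dict: "time_s": time; "q": joint angles; "dq": joint speeds; "joint_efforts": joint torques, N m; "eef_pos": TCP position; "eef_rot": TCP orientation; "wrist_force": force on the tool from outside, world axes, zero at the start; "torque": the same for the moment, N m; "opening": opening from 0.0 (shut) to 1.0 (fully open); "grasp_force": force on a finger pad.
Only numpy, scipy, OpenCV 4.12 (cv2) and the standard library are available. Lean on these libraries where they do the work, as an engineer would, in place of code of your own. Each camera call takes 0.05 s, during which the arm holds its last target. There are 200 camera calls.

## Working session

There is one attempt and no reset: what is moved stays moved. The work goes in short steps, Python scripts to look and compute and a tool call to move; the robot and the scene stay as the last step left them, time stands still between calls to the robot, and variables do not carry over. Pictures are saved under pics/ and viewed, at most 10 in all, crops included, and the job is handed in when it is done.

Besides the shell and the picture viewer there is one more tool, called after "Call:" by a JSON object that holds its "op" and its "data". play_rows: Moves the arm, as the interface text tells. Its arguments: {"type":"object","properties":{"xyz":{"type":"array","items":{"type":"array","items":{"type":"number"}}},"rot":{"type":"array","items":{"type":"array","items":{"type":"number"}}},"grip":{"type":"array","items":{"type":"number"}}},"required":["xyz","rot","grip"]}

```bash
ls; mkdir -p pics; cat > h.py <<'E'
import numpy as np, cv2
from bench import readout, vision, ctrl
def snap(n,fn=None):
    c=vision.camera(n)
    if fn: cv2.imwrite('pics/'+fn,c['color'][:,:,::-1])
    return c
def cloud(c):
    K=c['camera_matrix'];h,w=c['depth'].shape
    u,v=np.meshgrid(np.arange(w),np.arange(h))
    p=np.stack([u,v],-1).reshape(-1,1,2).astype(float)
    s=cv2.undistortPoints(p,K,np.array([c['k1'],0,0,0,0.])).reshape(h,w,2)
    d=c['depth'];E=c['extrinsics']
    P=np.dstack([s*d[...,None],d])
    return P@E[:3,:3].T+E[:3,3], s
def plane(c,s,z):
    E=c['extrinsics'];r=np.dstack([s,np.ones(s.shape[:2])])@E[:3,:3].T
    return E[:3,3]+r*((z-E[2,3])/r[...,2])[...,None]
E
python3 - <<'E'
from h import *
o=readout.get_obs();print({k:np.round(v,3) for k,v in o.items()}, ctrl.tips_ahead)
for n in('top','side'):
    c=snap(n,n+'0.png');print(n,c['camera_matrix'],c['k1'],c['extrinsics'].round(3))
E
```

```text
pics
{'time_s': np.float64(0.0), 'q': array([ 0.969,  0.182,  1.608,  0.   ,  1.354, -0.206]), 'dq': array([ 0.001,  0.   ,  0.001, -0.003, -0.001,  0.   ]), 'joint_efforts': array([ 3.0000e-03, -4.4487e+01, -3.5135e+01,  0.0000e+00,  9.0000e-03,
        0.0000e+00]), 'eef_pos': array([0.221, 0.53 , 0.249]), 'eef_rot': array([-0.   ,  0.197,  0.98 , -0.001]), 'wrist_force': array([0.015, 0.24 , 0.366]), 'torque': array([-0.01 ,  0.039, -0.023]), 'grasp_force': np.float64(0.0), 'opening': np.float64(1.0)} 0.019
top [[468.99332726   0.         314.68137962]
 [  0.         468.99332726 196.54101037]
 [  0.           0.           1.        ]] -0.0831549503532738 [[-0.015 -0.99   0.137  0.415]
 [-1.     0.011 -0.028  0.031]
 [ 0.026 -0.138 -0.99   1.046]
 [ 0.     0.     0.     1.   ]]
side [[402.0385008    0.         314.67023851]
 [  0.         402.0385008  202.96446873]
 [  0.           0.           1.        ]] -0.029014171488616312 [[ 0.862 -0.23   0.451  0.097]
 [-0.507 -0.404  0.762 -0.732]
 [ 0.007 -0.885 -0.465  0.518]
 [ 0.     0.     0.     1.   ]]
```

View pics/top0.png

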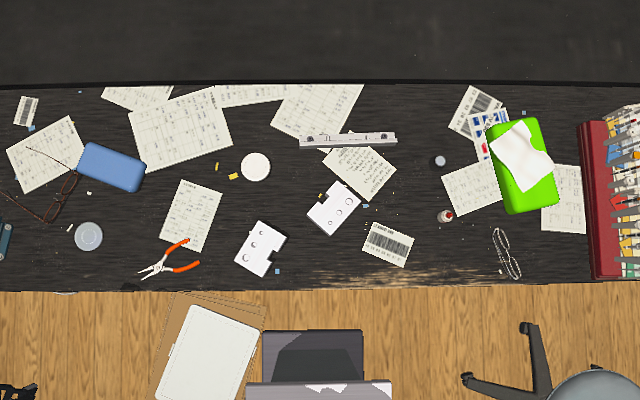

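View pics/side0.png

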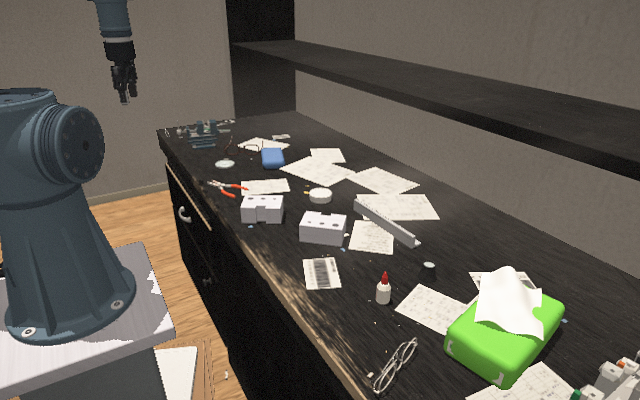

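The top view shows two alike blocks: one at (335,209), slot toward upper left, and one at (260,248). The upper one is farther from the base, so it is the target. The fence is at (348,140), the tin at (255,167), the loupe at (440,161) and the bottle at (446,215). The side view agrees.

```bash
cat >> h.py <<'E'
def blockpose(c,zt=0.045,near=None):
    P,s=cloud(c);Q=plane(c,s,zt)
    m=((abs(P[...,2]-zt)<0.008)&(c['color'].min(2)>150)).astype(np.uint8)
    m=cv2.morphologyEx(m,cv2.MORPH_CLOSE,np.ones((3,3)))
    out=[]
    for k in cv2.findContours(m,cv2.RETR_EXTERNAL,cv2.CHAIN_APPROX_NONE)[0]:
        if cv2.contourArea(k)<300: continue
        q=k[:,0]; w=Q[q[:,1],q[:,0],:2]
        r=cv2.minAreaRect((w*1000).astype(np.float32))
        out.append((q.mean(0).round(),np.round(r[0],1),np.round(r[1],1),round(r[2],1),np.round(cv2.boxPoints(r))))
    return out
E
python3 - <<'E'
from h import *
c=snap('top');P,s=cloud(c)
for r in blockpose(c): print(r)
# fence
z=P[...,2]
m=((z>0.022)&(z<0.042)&(P[...,0]>0.55)&(P[...,0]<0.75)&(abs(P[...,1])<0.3))
n,l,st,ce=cv2.connectedComponentsWithStats(m.astype(np.uint8))
for i in range(1,n):
    if st[i,4]>60:print(st[i],ce[i], np.median(z[l==i]))
m=(z>0.026)&(z<0.04); m[:120]=0;m[160:]=0;m[:,:290]=0;m[:,410:]=0
Q=plane(c,s,0.032)[m][:,:2]*1000
r=cv2.minAreaRect(Q.astype(np.float32));print(r,cv2.boxPoints(r))
def obj(u,v,zz):print((u,v),plane(c,s,zz)[v,u].round(3),P[v,u].round(3))
obj(255,167,.02);obj(440,161,.034);obj(446,215,.06);obj(260,248,.045)
cv2.imwrite('pics/crop.png',cv2.resize(c['color'][110:290,220:460,::-1],None,fx=3.3,fy=3.3,interpolation=2))
E
```

```text
(array([260., 249.]), array([444.1, 121.3]), array([ 70.1, 100.4]), 58.3, array([[383., 118.],
       [468.,  65.],
       [505., 125.],
       [420., 178.]], dtype=float32))
(array([333., 207.]), array([530.4, -36.9]), array([ 69.5, 100.2]), 47.3, array([[470., -29.],
       [544., -96.],
       [591., -45.],
       [517.,  23.]], dtype=float32))
[299 138  99   9 517] [348.05029014 142.0212766 ] 0.030708849356831713
[433 155  13  13 120] [438.95 160.65] 0.030848831797383403
((677.5548095703125, -74.07479858398438), (11.732919692993164, 219.8306121826172), 1.8471465110778809) [[ 668.1485    35.5943 ]
 [ 675.2343  -184.12209]
 [ 686.9611  -183.7439 ]
 [ 679.8753    35.97249]]
(255, 167) [0.625 0.134 0.02 ] [0.625 0.134 0.02 ]
(440, 161) [ 0.632 -0.278  0.034] [ 0.632 -0.279  0.033]
(446, 215) [ 0.509 -0.277  0.06 ] [ 0.51  -0.281  0.047]
(260, 248) [0.445 0.12  0.045] [0.445 0.121 0.043]
```

View pics/crop.png

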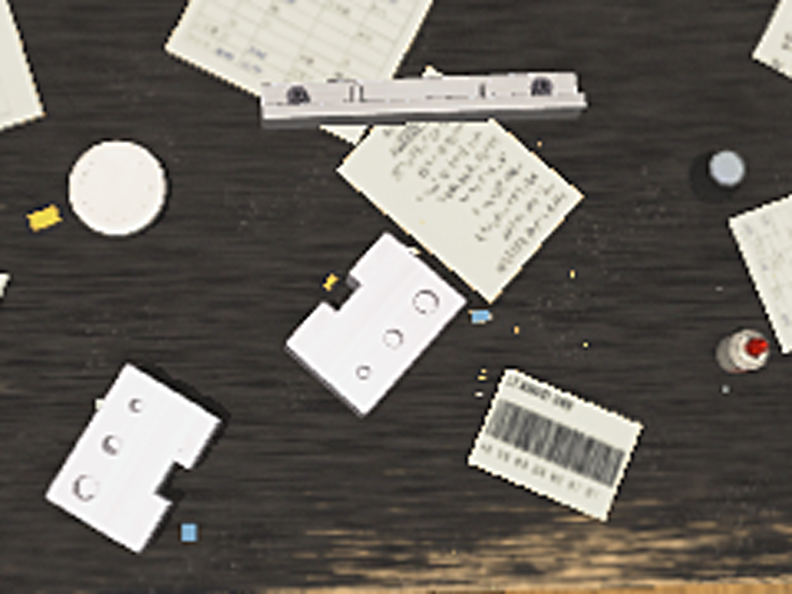

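The crop confirms the target block: slot to the upper left at about (345,290), holes on the right, yaw ≈47.4°. The fence yaw is ≈1.9°, and the centre-to-fence distance is ≈140 mm, which fits the spec.

Plan:
1. Use the flat side of the shut fingers to push the left end face near its slotted corner, turning block and tool together about a point 60 mm behind the block centre. This turns it clockwise and brings it to mid-fence.
2. Push from behind with both fingers spread.

```bash
cat >> h.py <<'E'
def go(x,y,z,yaw,ref=None):
    "world mm, yaw deg of tool y -> tool shift mm, rz"
    o=readout.get_obs();w,a,b,c_=o['eef_rot']
    from scipy.spatial.transform import Rotation as R
    r=R.from_quat([a,b,c_,w]).as_matrix();p=o['eef_pos']*1000
    if ref is not None: p,yr=np.array(ref[:3]),np.radians(ref[3]); r=np.array([[-np.sin(yr),np.cos(yr),0],[np.cos(yr),np.sin(yr),0],[0,0,-1]]).T
    y0=np.degrees(np.arctan2(r[1,1],r[0,1]))
    d=(yaw-y0+180)%360-180
    return (r.T@(np.array([x,y,z])-p)).round(1), round(-np.radians(d),3)
E
python3 - <<'E'
from h import *
print(go(487.4,28.6,130,47.4))
# arc in tool frame once at contact yaw 47.4
T=np.array([498.4,18.4]);C=np.array([489.8,-81.1])
for a in np.linspace(0,45.5,11):
    t=-np.radians(a);M=np.array([[np.cos(t),-np.sin(t)],[np.sin(t),np.cos(t)]])
    q=C+M@(T-C);print(round(a,1),q.round(1),go(q[0],q[1],28,47.4-a,ref=(487.4,28.6,28,47.4)))
E
```

```text
(array([-438.8, -360.1,  119.9]), np.float64(0.348))
0.0 [498.4  18.4] (array([-15. ,  -0.1,   0. ]), np.float64(-0.0))
4.6 [506.3  17.4] (array([-21.5,   4.5,   0. ]), np.float64(0.079))
9.1 [514.   15.8] (array([-28.3,   8.6,   0. ]), np.float64(0.159))
13.6 [521.6  13.6] (array([-35.4,  12.1,   0. ]), np.float64(0.238))
18.2 [529.   10.7] (array([-42.7,  15. ,   0. ]), np.float64(0.318))
22.8 [536.2   7.3] (array([-50.3,  17.4,   0. ]), np.float64(0.397))
27.3 [543.1   3.4] (array([-58.1,  19.1,   0. ]), np.float64(0.476))
31.8 [549.6  -1.1] (array([-65.9,  20.2,   0. ]), np.float64(0.556))
36.4 [555.8  -6.1] (array([-73.8,  20.7,   0. ]), np.float64(0.635))
40.9 [561.5 -11.6] (array([-81.8,  20.6,   0. ]), np.float64(0.715))
45.5 [566.8 -17.5] (array([-89.6,  19.8,   0. ]), np.float64(0.794))
```

Call:
{"op": "play_rows", "data": {"xyz": [[-44,-36,12],[-88,-72,24],[-132,-108,36],[-176,-144,48],[-220,-180,60],[-264,-216,72],[-308,-252,84],[-352,-288,96],[-396,-324,108],[-439,-360,120]], "rot": [[0,0,0.03],[0,0,0.07],[0,0,0.1],[0,0,0.14],[0,0,0.17],[0,0,0.21],[0,0,0.24],[0,0,0.28],[0,0,0.31],[0,0,0.348]], "grip": [0,0,0,0,0,0,0,0,0,0]}}

```text
time_s: 1.4
eef_pos: [0.4886, 0.0273, 0.1299]
eef_rot: [0.0, 0.364, 0.931, 0.0]
wrist_force: [1.1, 1.1, 0.2]
opening: 0.0
grasp_force: 0.0
```

```bash
python3 - <<'E'
from h import *
o=readout.get_obs();print(o['eef_pos'],o['eef_rot'],o['opening'],o['wrist_force'],go(487.4,28.6,28,47.4))
E
```

```text
[0.48856849 0.02730788 0.12993834] [1.27200300e-04 3.64089637e-01 9.31363898e-01 1.00606977e-04] 0.00023033037985457753 [1.12838656 1.07229328 0.22976473] (array([1.800e+00, 1.000e-01, 1.019e+02]), np.float64(-0.002))
```

Call:
{"op": "play_rows", "data": {"xyz": [[1,0,20],[1,0,40],[1,0,60],[1,0,75],[1,0,85],[1,0,92],[1,0,98],[1,0,102],[1,0,102],[1,0,102]], "rot": [[0,0,0],[0,0,0],[0,0,0],[0,0,0],[0,0,0],[0,0,0],[0,0,0],[0,0,0],[0,0,0],[0,0,0]], "grip": [0,0,0,0,0,0,0,0,0,0]}}

```text
time_s: 2.65
eef_pos: [0.4874, 0.0298, 0.0286]
eef_rot: [0.0, 0.363, 0.932, 0.0]
wrist_force: [1.3, 0.0, -0.2]
opening: 0.003
grasp_force: 0.0
```

```bash
python3 - <<'E'
from h import *
o=readout.get_obs();print(o['eef_pos'],o['wrist_force'],go(498.4,18.4,28,47.4))
c=snap('side');cv2.imwrite('pics/s1.png',cv2.resize(c['color'][110:290,200:440,::-1],None,fx=3.3,fy=3.3,interpolation=2))
E
```

```text
[0.48743721 0.02978511 0.02855407] [ 1.29168639  0.03331385 -0.24103232] (array([-15.8,  -1. ,   0.6]), np.float64(-0.0))
```

View pics/s1.png

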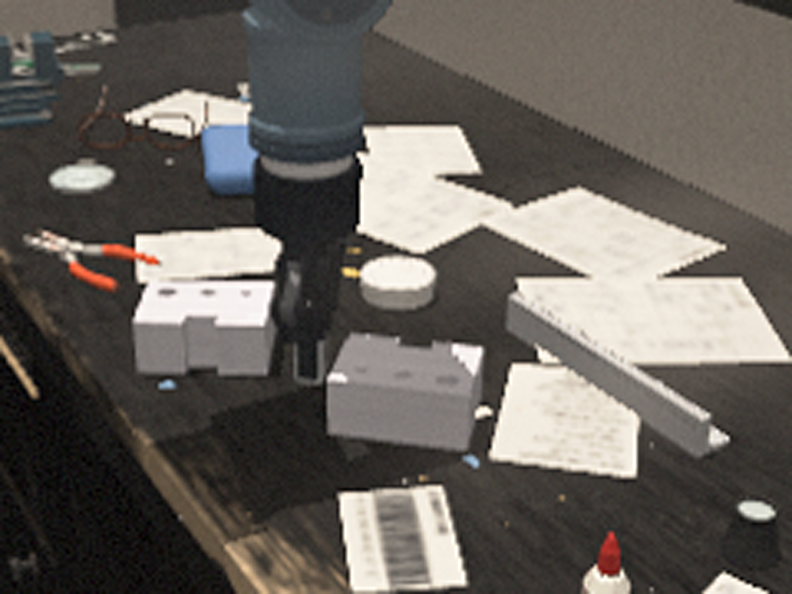

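The crop shows the shut fingertips at (310,365), clear between the two blocks and just off the target's left end face. Now the push.

Call:
{"op": "play_rows", "data": {"xyz": [[-6,-1,0],[-11,-1,0],[-14,-1,0],[-16,-1,0],[-19,1,0],[-22,3.5,0],[-25.5,6,0],[-29,8,0],[-32.5,9.5,0],[-36,11,0]], "rot": [[0,0,0],[0,0,0],[0,0,0],[0,0,0],[0,0,0.04],[0,0,0.079],[0,0,0.119],[0,0,0.159],[0,0,0.198],[0,0,0.238]], "grip": [0,0,0,0,0,0,0,0,0,0]}}

```text
time_s: 3.95
eef_pos: [0.5204, 0.0142, 0.028]
eef_rot: [-0.001, 0.472, 0.882, 0.0]
wrist_force: [-2.2, 3.1, 1.6]
opening: -0.001
grasp_force: 1.8
```

```bash
python3 - <<'E'
from h import *
o=readout.get_obs();print(o['eef_pos'],o['wrist_force'])
c=snap('top','t2.png')
for r in blockpose(c): print(r)
E
```

```text
[0.52040224 0.01424305 0.02797154] [-2.18256989  3.05992401  1.56949251]
(array([249., 245.]), array([456.9, 149.6]), array([ 32.4, 104.5]), 75.9, array([[402., 147.],
       [504., 121.],
       [512., 153.],
       [410., 178.]], dtype=float32))
```

View pics/t2.png

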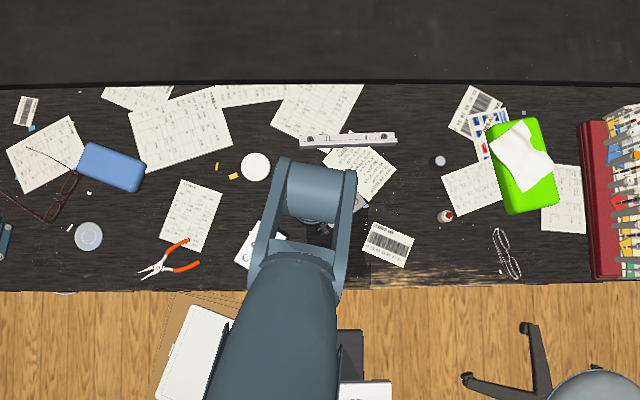

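The top view shows the arm hiding the block, around (315,210). I'll use the side camera's depth to measure it.

```bash
cat >> h.py <<'E'
def sidepose(c,ctr,rad=90):
    P,s=cloud(c);Q=plane(c,s,0.045)
    col=c['color'].astype(int)
    m=(abs(P[...,2]-.045)<.006)&(np.hypot(P[...,0]*1000-ctr[0],P[...,1]*1000-ctr[1])<rad)&(col.min(2)>70)
    m=cv2.morphologyEx(m.astype(np.uint8),cv2.MORPH_OPEN,np.ones((3,3)))
    n,l,st,ce=cv2.connectedComponentsWithStats(m)
    i=min((i for i in range(1,n) if st[i,4]>80),key=lambda i:np.linalg.norm(np.mean(Q[l==i][:,:2]*1000,0)-ctr))
    k=max(cv2.findContours((l==i).astype(np.uint8),cv2.RETR_EXTERNAL,cv2.CHAIN_APPROX_NONE)[0],key=len)[:,0]
    w=Q[k[:,1],k[:,0],:2]*1000
    r=cv2.minAreaRect(w.astype(np.float32))
    return st[i],np.round(r[0],1),np.round(r[1],1),round(r[2],1),np.round(cv2.boxPoints(r),1).tolist()
E
python3 - <<'E'
from h import *
c=snap('side')
for r in (sidepose(c,(540,-45)),): print(r)
P,_=cloud(c); d=c['depth'];print(np.std(P[...,2][(abs(P[...,2])<.006)]))
E
```

```text
(array([303, 210,  50,  25, 720], dtype=int32), array([535.9, -50.4]), array([ 80. , 105.3]), 33.5, [[473.5, -28.5], [531.5999755859375, -116.30000305175781], [598.2999877929688, -72.19999694824219], [540.2000122070312, 15.600000381469727]])
0.0017987211505147188
```

Side view gives yaw 33.5° against 33.8° expected, with the centre within 4 mm of the plan (the box reads oversize because of the side faces). I'll go on along the arc.

```bash
python3 - <<'E'
from h import *
T=np.array([498.4,18.4]);C=np.array([489.8,-81.1])
f=lambda a:C+np.array([[np.cos(a),np.sin(a)],[-np.sin(a),np.cos(a)]])@(T-C)
q0=f(np.radians(13.64))
for a in np.linspace(13.64,45.5,11): 
    q=f(np.radians(a));print(round(a,1),q.round(1),go(*q,28,47.4-a,ref=(*q0,28,33.76)))
print(readout.get_obs()['eef_pos'])
E
```

```text
13.6 [521.6  13.6] (array([0., 0., 0.]), np.float64(-0.0))
16.8 [526.8  11.7] (array([-4.5,  3.3,  0. ]), np.float64(0.056))
20.0 [531.9   9.4] (array([-9.2,  6.3,  0. ]), np.float64(0.111))
23.2 [536.9   7. ] (array([-14.,   9.,   0.]), np.float64(0.167))
26.4 [541.7   4.2] (array([-18.9,  11.5,   0. ]), np.float64(0.222))
29.6 [546.4   1.2] (array([-24. ,  13.7,   0. ]), np.float64(0.278))
32.8 [550.9  -2.1] (array([-29.3,  15.6,   0. ]), np.float64(0.334))
35.9 [555.2  -5.6] (array([-34.6,  17.2,   0. ]), np.float64(0.389))
39.1 [559.3  -9.3] (array([-40. ,  18.6,   0. ]), np.float64(0.445))
42.3 [563.1 -13.3] (array([-45.4,  19.6,   0. ]), np.float64(0.5))
45.5 [566.8 -17.5] (array([-50.9,  20.3,   0. ]), np.float64(0.556))
[0.52095148 0.01391358 0.02802724]
```

Call:
{"op": "play_rows", "data": {"xyz": [[-4.5,3.3,0],[-9.2,6.3,0],[-14,9,0],[-19,11.5,0],[-24,13.7,0],[-29.3,15.6,0],[-34.6,17.2,0],[-40,18.6,0],[-45.4,19.6,0],[-50.9,20.3,0]], "rot": [[0,0,0.056],[0,0,0.111],[0,0,0.167],[0,0,0.222],[0,0,0.278],[0,0,0.334],[0,0,0.389],[0,0,0.445],[0,0,0.5],[0,0,0.556]], "grip": [0,0,0,0,0,0,0,0,0,0]}}

```text
time_s: 5.3
eef_pos: [0.5661, -0.0172, 0.0279]
eef_rot: [-0.0, 0.696, 0.718, 0.0]
wrist_force: [-0.4, 1.8, -1.0]
opening: -0.001
grasp_force: 1.1
```

```bash
sed -i 's/-.045)<.006/-.0455)<.004/' h.py; python3 - <<'E'
from h import *
c=snap('side');print(sidepose(c,(549,-80)),readout.get_obs()['eef_pos'])
E
```

```text
(array([316, 213,  49,  28, 718], dtype=int32), array([548.1, -80.2]), array([ 73.6, 107.3]), 2.2, [[509.3999938964844, -27.899999618530273], [513.4000244140625, -135.1999969482422], [586.9000244140625, -132.39999389648438], [582.9000244140625, -25.100000381469727]]) [ 0.56664146 -0.01786816  0.02810255]
```

The block is now at ≈(548,-80) and yaw ≈2.2°, nearly square and clear of the fence. Next I back off sideways, lift, and go round behind it.

```bash
python3 - <<'E'
from h import *
print(go(485,-82,90,91.85))
E
```

```text
(array([-61.7, -83.5, -61.9]), np.float64(-1.573))
```

Call:
{"op": "play_rows", "data": {"xyz": [[8,0,0],[18,0,0],[20,0,-25],[20,0,-50],[20,-15,-62],[10,-35,-62],[-10,-55,-62],[-30,-70,-62],[-48,-80,-62],[-61.7,-83.5,-62]], "rot": [[0,0,0],[0,0,0],[0,0,0],[0,0,-0.1],[0,0,-0.28],[0,0,-0.46],[0,0,-0.64],[0,0,-0.82],[0,0,-1.0],[0,0,-1.18]], "grip": [0,0,0,0,0,0,0,0,0,0]}}

```text
time_s: 6.6
eef_pos: [0.4843, -0.0818, 0.0904]
eef_rot: [-0.0, 0.174, 0.985, -0.0]
wrist_force: [-0.3, -0.8, -0.3]
opening: -0.002
grasp_force: 0.0
```

```bash
python3 - <<'E'
from h import *
print(go(485,-82,30,91.85),readout.get_obs()['eef_pos'],sidepose(snap('side'),(549,-80)))
E
```

```text
(array([-0.7,  0.1, 60.4]), np.float64(-0.383)) [ 0.48427646 -0.08182025  0.09039593] (array([321, 213,  44,  28, 684], dtype=int32), array([547.9, -80.7]), array([ 73.8, 105.6]), 1.8, [[509.29998779296875, -29.100000381469727], [512.7000122070312, -134.6999969482422], [586.4000244140625, -132.3000030517578], [583.0999755859375, -26.799999237060547]])
```

Call:
{"op": "play_rows", "data": {"xyz": [[0,0,0],[0,0,0],[0,0,5],[0,0,20],[0,0,35],[0,0,47],[0,0,55],[0,0,60],[0,0,60],[0,0,60]], "rot": [[0,0,-0.16],[0,0,-0.32],[0,0,-0.383],[0,0,-0.383],[0,0,-0.383],[0,0,-0.383],[0,0,-0.383],[0,0,-0.383],[0,0,-0.383],[0,0,-0.383]], "grip": [0.5,0.5,0.5,0.5,0.5,0.5,0.5,0.5,0.5,0.5]}}

```text
time_s: 7.9
eef_pos: [0.4852, -0.0821, 0.0307]
eef_rot: [0.0, -0.013, 1.0, -0.0]
wrist_force: [-0.3, 0.5, -0.0]
opening: 0.498
grasp_force: 0.0
```

```bash
python3 - <<'E'
from h import *
c=snap('side');print(go(485,-82,30,91.85),readout.get_obs()['eef_pos'],sidepose(c,(549,-80)))
cv2.imwrite('pics/s3.png',cv2.resize(c['color'][110:290,200:440,::-1],None,fx=3.3,fy=3.3,interpolation=2))
E
```

```text
(array([0.3, 0.1, 0.7]), np.float64(-0.007)) [ 0.48526338 -0.08211001  0.03072546] (array([335, 213,  30,  28, 403], dtype=int32), array([567.9, -95.3]), array([119.9,  63.6]), 52.7, [[506.29998779296875, -123.80000305175781], [556.7999877929688, -162.3000030517578], [629.5, -66.9000015258789], [579.0, -28.399999618530273]])
```

View pics/s3.png

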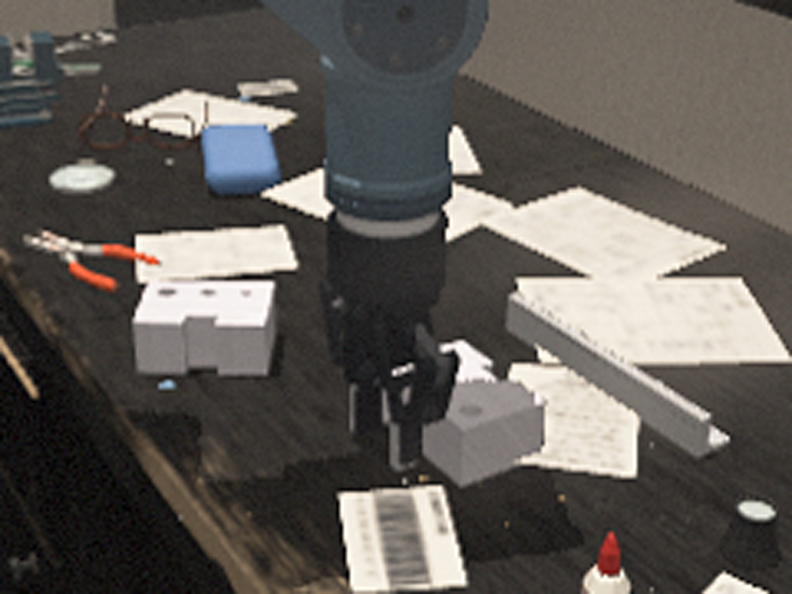

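The crop shows both spread fingertips at (370,410) and (405,450), upright behind the block's back face. The block is square to the fence. I push forward, stopping short of the fence.

Call:
{"op": "play_rows", "data": {"xyz": [[-9,0,0],[-15,0,0],[-19,0,0],[-25,0,0],[-33,0,0],[-42,0,0],[-51,0,0],[-60,0,0],[-68,0,0],[-75,0,0]], "rot": [[0,0,-0.007],[0,0,-0.007],[0,0,-0.007],[0,0,-0.007],[0,0,-0.007],[0,0,-0.007],[0,0,-0.007],[0,0,-0.007],[0,0,-0.007],[0,0,-0.007]], "grip": [0.5,0.5,0.5,0.5,0.5,0.5,0.5,0.5,0.5,0.5]}}

```text
time_s: 9.2
eef_pos: [0.5603, -0.08, 0.0301]
eef_rot: [-0.0, -0.016, 1.0, 0.0]
wrist_force: [-2.6, -0.3, -1.5]
opening: 0.5
grasp_force: 1.3
```

```bash
python3 - <<'E'
from h import *
c=snap('side');o=readout.get_obs();print(go(591,-79,30,91.85),o['eef_pos'],o['wrist_force'],o['torque'])
cv2.imwrite('pics/s4.png',cv2.resize(c['color'][150:290,260:440,::-1],None,fx=4,fy=4,interpolation=2))
E
```

```text
(array([-29.7,   0.2,   0.5]), np.float64(-0.0)) [ 0.56127778 -0.08014334  0.03044909] [-0.67981288 -0.21631597 -1.05204006] [ 0.08052237  0.15595977 -0.04415652]
```

View pics/s4.png

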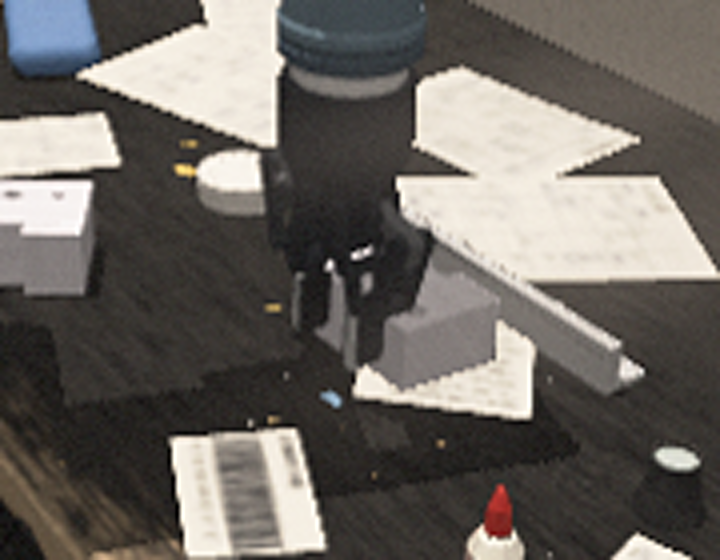

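The crop shows the block at (435,330), square and held by both fingers, with ~30 mm left to the fence. I'll close most of that slowly and watch the force.

Call:
{"op": "play_rows", "data": {"xyz": [[-4,0,0],[-8,0,0],[-12,0,0],[-16,0,0],[-19,0,0],[-22,0,0],[-24,0,0],[-26,0,0],[-27.5,0,0],[-29,0,0]], "rot": [[0,0,0],[0,0,0],[0,0,0],[0,0,0],[0,0,0],[0,0,0],[0,0,0],[0,0,0],[0,0,0],[0,0,0]], "grip": [0.5,0.5,0.5,0.5,0.5,0.5,0.5,0.5,0.5,0.5]}}

```text
time_s: 10.5
eef_pos: [0.5889, -0.0791, 0.0304]
eef_rot: [-0.0, -0.016, 1.0, -0.0]
wrist_force: [-5.3, -0.0, 2.9]
opening: 0.502
grasp_force: 2.6
```

Call:
{"op": "play_rows", "data": {"xyz": [[-0.5,0,0],[-1,0,0],[-1.5,0,0],[-2,0,0],[-2.5,0,0],[-2.5,0,0],[-2.5,0,0],[-2.5,0,0],[-2.5,0,0],[-2.5,0,0]], "rot": [[0,0,0],[0,0,0],[0,0,0],[0,0,0],[0,0,0],[0,0,0],[0,0,0],[0,0,0],[0,0,0],[0,0,0]], "grip": [0.5,0.5,0.5,0.5,0.5,0.5,0.5,0.5,0.5,0.5]}}

```text
time_s: 11.75
eef_pos: [0.5914, -0.0791, 0.0303]
eef_rot: [0.0, -0.016, 1.0, -0.0]
wrist_force: [-4.0, -0.4, 3.4]
opening: 0.498
grasp_force: 2.3
```

Call:
{"op": "play_rows", "data": {"xyz": [[-0.3,0,0],[-0.6,0,0],[-0.9,0,0],[-1.2,0,0],[-1.5,0,0],[-1.8,0,0],[-2,0,0],[-2,0,0],[-2,0,0],[-2,0,0]], "rot": [[0,0,0],[0,0,0],[0,0,0],[0,0,0],[0,0,0],[0,0,0],[0,0,0],[0,0,0],[0,0,0],[0,0,0]], "grip": [0.5,0.5,0.5,0.5,0.5,0.5,0.5,0.5,0.5,0.5]}}

```text
time_s: 13.0
eef_pos: [0.5918, -0.079, 0.0301]
eef_rot: [-0.002, -0.016, 1.0, 0.0]
wrist_force: [-11.2, -0.1, 6.8]
opening: 0.501
grasp_force: 5.5
```

```bash
python3 - <<'E'
from h import *
c=snap('side');o=readout.get_obs();print(o['eef_pos'],o['wrist_force'],o['torque'])
P,s=cloud(c);Q=plane(c,s,.045)
cv2.imwrite('pics/s5.png',cv2.resize(c['color'][190:270,310:430,::-1],None,fx=6,fy=6,interpolation=2))
E
```

```text
[ 0.59181967 -0.07898487  0.03009769] [-10.59596043  -0.88323757   7.48729518] [-0.14886747  1.52066092 -0.02854932]
```

View pics/s5.png

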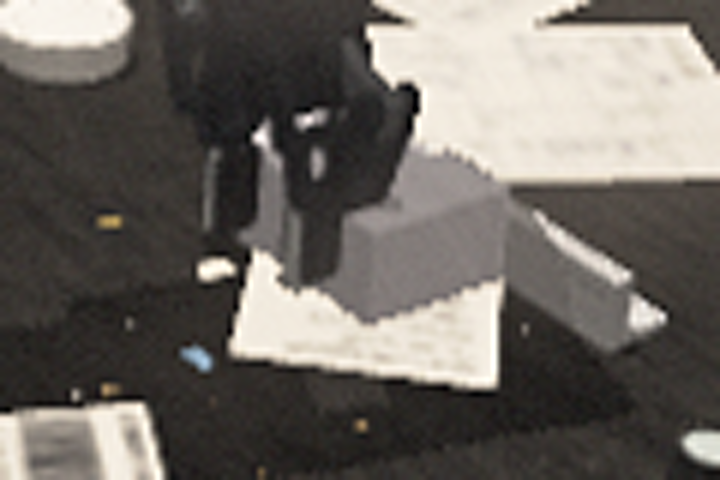

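The crop shows the block's front edge meeting the fence at (505,190). The force has risen to 11 N with the TCP stalled, so it is in contact. I'll press slightly more to seat it square, then ease back.

Call:
{"op": "play_rows", "data": {"xyz": [[-0.5,0,0],[-1,0,0],[-1.5,0,0],[-2,0,0],[-2,0,0],[-2,0,0],[-2,0,0],[-2,0,0],[-2,0,0],[-2,0,0]], "rot": [[0,0,0],[0,0,0],[0,0,0],[0,0,0],[0,0,0],[0,0,0],[0,0,0],[0,0,0],[0,0,0],[0,0,0]], "grip": [0.5,0.5,0.5,0.5,0.5,0.5,0.5,0.5,0.5,0.5]}}

```text
time_s: 14.3
eef_pos: [0.5918, -0.0789, 0.0297]
eef_rot: [-0.004, -0.016, 1.0, 0.0]
wrist_force: [-18.2, -1.4, 13.0]
opening: 0.499
grasp_force: 9.4
```

```bash
python3 - <<'E'
from h import *
o=readout.get_obs();print(o['eef_pos'],o['eef_rot'],o['wrist_force'],o['torque'])
E
```

```text
[ 0.59179837 -0.07889126  0.0297425 ] [-4.04940359e-03 -1.62510222e-02  9.99859663e-01  4.02182367e-04] [-18.17762149  -1.39607915  13.00708378] [-0.32587886  2.59170357  0.02527736]
```

Firmly seated: the TCP hasn't moved while the force went from 11 to 18 N. I'll back off straight, then rise and swing aside for a top view.

Call:
{"op": "play_rows", "data": {"xyz": [[3,0,0],[8,0,0],[18,0,0],[30,0,0],[40,0,-15],[50,0,-50],[60,0,-95],[65,0,-140],[70,0,-180],[70,0,-200]], "rot": [[0,0,0],[0,0,0],[0,0,0],[0,0,0],[0,0,0],[0,0,0],[0,0,0],[0,0,0],[0,0,0],[0,0,0]], "grip": [0.5,0.5,0.5,0.5,0.5,0.5,0.5,0.5,0.5,0.5]}}

```text
time_s: 15.55
eef_pos: [0.5256, -0.0814, 0.233]
eef_rot: [0.002, -0.016, 1.0, -0.001]
wrist_force: [-1.2, -0.6, -1.0]
opening: 0.502
grasp_force: 0.0
```

Call:
{"op": "play_rows", "data": {"xyz": [[10,40,0],[20,80,0],[40,120,0],[60,160,0],[80,200,0],[100,240,0],[120,280,0],[130,320,0],[140,350,0],[140,350,0]], "rot": [[0,0,0],[0,0,0],[0,0,0],[0,0,0],[0,0,0],[0,0,0],[0,0,0],[0,0,0],[0,0,0],[0,0,0]], "grip": [0.5,0.5,0.5,0.5,0.5,0.5,0.5,0.5,0.5,0.5]}}

```text
time_s: 16.8
eef_pos: [0.3729, 0.2653, 0.2301]
eef_rot: [0.0, -0.018, 1.0, 0.0]
wrist_force: [-0.6, 0.2, 0.8]
opening: 0.499
grasp_force: 0.0
```

```bash
python3 - <<'E'
from h import *
c=snap('top')
for r in blockpose(c): print(r)
P,s=cloud(c)
def obj(u,v,zz):print((u,v),plane(c,s,zz)[v,u].round(3),P[v,u].round(3))
obj(255,167,.02);obj(440,161,.034);obj(446,215,.06)
cv2.imwrite('pics/t6.png',cv2.resize(c['color'][110:290,220:460,::-1],None,fx=3.3,fy=3.3,interpolation=2))
E
```

```text
(array([260., 249.]), array([444.1, 121.4]), array([ 69.9, 100.4]), 58.5, array([[383., 118.],
       [469.,  65.],
       [505., 125.],
       [420., 177.]], dtype=float32))
(array([350., 158.]), array([638.3, -76.1]), array([ 70.3, 100.2]), 1.7, array([[ 602.,  -27.],
       [ 605., -127.],
       [ 675., -125.],
       [ 672.,  -25.]], dtype=float32))
(255, 167) [0.625 0.134 0.02 ] [0.624 0.134 0.023]
(440, 161) [ 0.632 -0.278  0.034] [ 0.633 -0.28   0.029]
(446, 215) [ 0.509 -0.277  0.06 ] [ 0.51  -0.281  0.05 ]
```

View pics/t6.png

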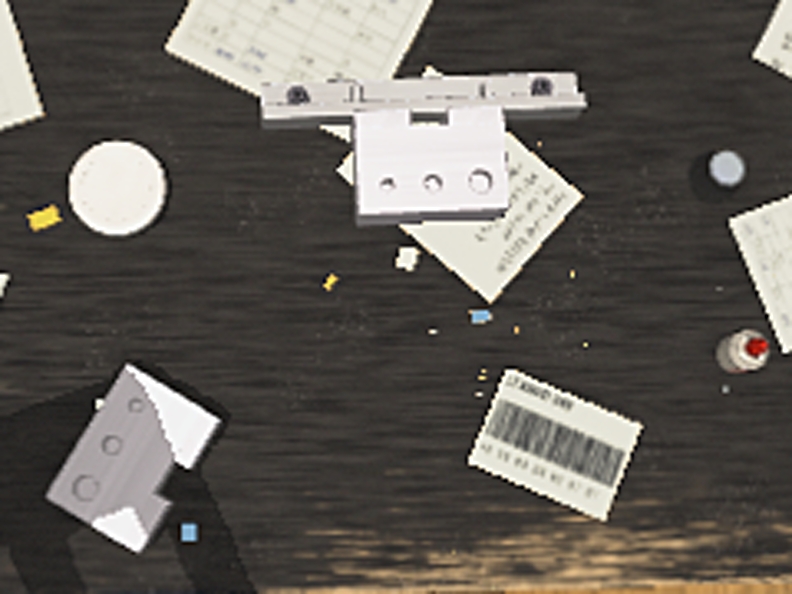

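The top view shows the slotted face flush on the fence with the slot at (430,117). Block yaw is 1.7° against 1.85° for the fence, and the full width is mid-fence. The bottle, loupe and tin have not moved.

```bash
python3 -c "
from bench import ctrl
print(ctrl.hand_in())"
```

```text
the job is handed in; nothing more can be done
None
```

The block's slotted face lies flat against the fence over its full width, within about 0.2° of square; the bottle, loupe and tin did not move, and I handed the job in at about 17 s.

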